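# Lay out the sampler bench and lock the gas flow

## Task

Get the sampler bench ready for the run: stand one blue-capped vial straight in front of every amber bottle (on the robot's side of it, square to the bench) with about 20 mm of clear bench between glass and glass, and stand the black-capped waste jar midway between the two red-capped solvent bottles of the wash stand, in line with them. Turn the gas-flow knob until its white stripe points at the red mark, and after that slide the clear guard fully home over it. Spare blue vials stay standing upright on the bench; do not shift the amber bottles, and leave the green-capped vials, beaker, tip box and tools alone.

Things in the scene. Friction and masses are not known exactly. Their poses are not given: they have to be found in the camera images.
- vial1: closed glass vial with a blue cap, a plain cylinder 36 mm across and 50 mm tall, about 50 g, heavy in its thick base, standing; origin at the centre of its underside. All four blue vials are alike; any of them will do for any bottle
- vial2: closed glass vial with a blue cap, a plain cylinder 36 mm across and 50 mm tall, about 50 g, heavy in its thick base, standing; origin at the centre of its underside. All four blue vials are alike; any of them will do for any bottle
- vial3: closed glass vial with a blue cap, a plain cylinder 36 mm across and 50 mm tall, about 50 g, heavy in its thick base, standing; origin at the centre of its underside. All four blue vials are alike; any of them will do for any bottle
- vial4: closed glass vial with a blue cap, a plain cylinder 36 mm across and 50 mm tall, about 50 g, heavy in its thick base, standing; origin at the centre of its underside. All four blue vials are alike; any of them will do for any bottle
- amber1: amber reference bottle with a white cap and paper label, 60 mm across, 80 mm tall, about 450 g, loose, stays where it stands; origin at the centre of its underside, frame parallel to the world (in front = towards the robot's side of the bench = its -x; its y is to the robot's left). Three or four such bottles are present, the others are absent (None)
- amber2: amber reference bottle with a white cap and paper label, 60 mm across, 80 mm tall, about 450 g, loose, stays where it stands; origin at the centre of its underside, frame parallel to the world (in front = towards the robot's side of the bench = its -x; its y is to the robot's left). Three or four such bottles are present, the others are absent (None)
- amber3: amber reference bottle with a white cap and paper label, 60 mm across, 80 mm tall, about 450 g, loose, stays where it stands; origin at the centre of its underside, frame parallel to the world (in front = towards the robot's side of the bench = its -x; its y is to the robot's left). Three or four such bottles are present, the others are absent (None)
- amber4: amber reference bottle with a white cap and paper label, 60 mm across, 80 mm tall, about 450 g, loose, stays where it stands; origin at the centre of its underside, frame parallel to the world (in front = towards the robot's side of the bench = its -x; its y is to the robot's left). Three or four such bottles are present, the others are absent (None)
- jar: waste jar: yellow-banded clear jar with a black cap, a plain cylinder 44 mm across and 50 mm tall, about 80 g, heavy in its base; origin at the centre of its underside
- wash_stand: fixed wash stand: two clamped red-capped solvent bottles (each 50 mm across, 80 mm tall) with centres 170 mm apart, joined by a 10 mm high bar on the bench 51 to 73 mm behind the line of the bottles. Origin on the bench exactly midway between the two bottles; its y axis runs along the line through the bottles (bottles at y = +85 and -85 mm), its x points to the bar
- regulator: fixed gas-flow regulator: grey block 80 mm (x) by 190 mm (y) by 45 mm high, origin at the centre of its underside; the knob's axis is at x 0, y +45 mm; the guard is parked over y -45 mm and slides along the block's +y
- flow_knob (a joint): angle (rad) of the black bar knob, 0 to 2.6; grows as it turns clockwise seen from above. The bar is 44 mm long, 12 mm wide and stands 33 mm above the block's top; the white stripe on its top points to the block's -x at 0 and at the red mark on the white dial at 1.5. Light friction (0.04 Nm), stays where it is left
- knob_grip (a point): on the knob's axis, 26 mm above the block's top (71 mm above the bench), where the bar can be gripped from above
- guard (a joint): position (m) of the clear guard along the block's +y: 0 parked beside the knob, 0.09 fully home over the knob (end stop). Slides with about 1.5 N, stays where it is left
- guard_tab (a point): on the guard's yellow tab: a fin 36 mm (block's x) by 10 mm (block's y) standing 28 mm up from the guard's top (fin from 87 to 115 mm above the bench); the point is in the middle of the fin, 6 mm below its top edge, 109 mm above the bench; pinch it from above along the block's y. The guard is 72 mm (x) by 60 mm (y)
- used1: closed glass vial with a green cap, a plain cylinder 36 mm across and 50 mm tall, about 50 g, heavy in its thick base, standing; origin at the centre of its underside; stands in the row with the blue vials; leave it alone
- used2: closed glass vial with a green cap, a plain cylinder 36 mm across and 50 mm tall, about 50 g, heavy in its thick base, standing; origin at the centre of its underside; leave it alone
- beaker: glass beaker, 68 mm across, 80 mm tall, origin at the centre of its underside; leave it alone
- tipbox: blue tip box 90 by 120 mm, 59 mm tall, origin at the centre of its underside; leave it alone
- wrench: steel wrench, about 160 mm long, lying on the bench; leave it alone
- tweezers: pair of steel tweezers, 120 mm long, lying on the bench; leave it alone
Things that resemble listed ones, but are neither listed nor needed, are in the scene too. Leave any purple look-alike of the vial4 alone.

How it is judged:
On the way, in this order (a step that is already met when the one before it is completed fails the run):
1. the flow knob is set to the red mark (within 0.14 rad) while the guard is still off it (value of joint flow_knob between 1.36 and 1.64 rad and value of joint guard below 0.03 m), for 0.2 s.
2. the guard is slid fully home with the knob still at the mark (value of joint flow_knob between 1.36 and 1.64 rad and value of joint guard above 0.082 m), for 0.2 s.
At the end, for the whole second after the job is handed in: A blue vial before each amber bottle (gap 8-35 mm, within 12 mm sideways); jar within 10 mm of midway and 12 mm of the line; vials and jar upright at rest on the bench; amber bottles upright, moved under 30 mm; knob 1.5 +/- 0.14 rad; guard at least 82 of 90 mm (all of step 2 and ((x of vial1 in the frame of amber1 between -0.083 and -0.056 m and y of vial1 in the frame of amber1 between -0.012 and 0.012 m) or (x of vial2 in the frame of amber1 between -0.083 and -0.056 m and y of vial2 in the frame of amber1 between -0.012 and 0.012 m) or (x of vial3 in the frame of amber1 between -0.083 and -0.056 m and y of vial3 in the frame of amber1 between -0.012 and 0.012 m) or (x of vial4 in the frame of amber1 between -0.083 and -0.056 m and y of vial4 in the frame of amber1 between -0.012 and 0.012 m)) and angle between each of amber1, amber2, amber3, amber4, vial1, vial2, vial3, vial4, jar's own z axis and vertical below 0.1 rad and distance of each of amber1, amber2, amber3, amber4 from where it was at the start of the episode below 0.03 m and ((x of vial1 in the frame of amber2 between -0.083 and -0.056 m and y of vial1 in the frame of amber2 between -0.012 and 0.012 m) or (x of vial2 in the frame of amber2 between -0.083 and -0.056 m and y of vial2 in the frame of amber2 between -0.012 and 0.012 m) or (x of vial3 in the frame of amber2 between -0.083 and -0.056 m and y of vial3 in the frame of amber2 between -0.012 and 0.012 m) or (x of vial4 in the frame of amber2 between -0.083 and -0.056 m and y of vial4 in the frame of amber2 between -0.012 and 0.012 m)) and ((x of vial1 in the frame of amber3 between -0.083 and -0.056 m and y of vial1 in the frame of amber3 between -0.012 and 0.012 m) or (x of vial2 in the frame of amber3 between -0.083 and -0.056 m and y of vial2 in the frame of amber3 between -0.012 and 0.012 m) or (x of vial3 in the frame of amber3 between -0.083 and -0.056 m and y of vial3 in the frame of amber3 between -0.012 and 0.012 m) or (x of vial4 in the frame of amber3 between -0.083 and -0.056 m and y of vial4 in the frame of amber3 between -0.012 and 0.012 m)) and ((x of vial1 in the frame of amber4 between -0.083 and -0.056 m and y of vial1 in the frame of amber4 between -0.012 and 0.012 m) or (x of vial2 in the frame of amber4 between -0.083 and -0.056 m and y of vial2 in the frame of amber4 between -0.012 and 0.012 m) or (x of vial3 in the frame of amber4 between -0.083 and -0.056 m and y of vial3 in the frame of amber4 between -0.012 and 0.012 m) or (x of vial4 in the frame of amber4 between -0.083 and -0.056 m and y of vial4 in the frame of amber4 between -0.012 and 0.012 m)) and height (world z) of each of vial1, vial2, vial3, vial4, jar below 0.008 m and linear speed of each of vial1, vial2, vial3, vial4, jar below 0.02 m/s and x of jar in the frame of wash_stand between -0.012 and 0.012 m and y of jar in the frame of wash_stand between -0.01 and 0.01 m); the robot touches nothing.
It fails at once if a green-capped vial, the beaker, the tip box or a tool is shifted by more than 40 mm (distance of any of used1, used2, beaker, tipbox, wrench, tweezers from where it was at the start of the episode above 0.04 m).
It fails at once if a green-capped vial is knocked over (angle between any of used1, used2's own z axis and vertical above 0.6 rad).
It fails at once if an amber bottle is knocked over (angle between any of amber1, amber2, amber3, amber4's own z axis and vertical above 0.6 rad).
Of amber1, amber2, amber3, amber4 only 3 to 4 are there at a start; the rules pass over those that are not, and their reading is None.
At some moment in a run one of vial1, vial2, vial3, vial4, jar may be knocked a few centimetres aside while the robot is not near it.
It also fails if it takes over 210 s, if anything falls off the work surface, if the arm or the gripper's body presses on something with over 40 N, if the wrist force passes 120 N, or if a joint passes its speed limit or range.

## Robot

A 6-joint arm with a two-finger parallel gripper is mounted at the origin on the work surface. World frame = base frame: x ahead of the robot, y to its left, z up, the work surface at z = 0. Lengths are in m, angles in rad, forces in N, time in s.
With the tool pointing down it reaches from about 0.4 to 0.825 m from the base axis. Payload 7 kg.
Tool frame: the origin (TCP) lies at the very end of the fingers, on their centre line; the grasp point (between the pads) lies 19 mm behind it; z points along the fingers, y is the line along which they close (so a half turn about z gives the same grasp; the last joint's range is limited). The gripper opens to 85 mm and grips with 20 to 120 N. Pads are 22 mm wide; open, the fingers measure 114 mm over their backs; the gripper's body (76 mm by 85 mm) begins 54 mm behind the grasp point. The pads swing forward as they close: fully open they stand 13 mm farther back than shut.
Start: joints at [-1.003, 0.359, 0.012, 0, -1.224, -0.288], TCP at [0.186, -0.649, 0.231] pointing down, gripper open.
Joint ranges: [-3.07, 3.07], [-1.43, 2.12], [-1.02, 1.25], [-3.03, 1.67], [-3.05, -0], [-3.03, 3.03]. Speed limits (rad/s): [2.39, 2.39, 3.01, 3.14, 3.14, 3.14].

## Interface

Orientations are given as a unit quaternion [x, y, z, w].
In Python, from plant import * gives the robot as it stands.
- The arm moves only by the tool apply_moves, never from a script. Its argument "targets" is a list of rows, each a list of 3 entries, a list of its own where there are three numbers: the shift along the tool's x, y, z in units of 300 mm (1.0 is 300 mm), then the turn, a rotation vector about the tool's x, y, z in units of 30 degrees (1.0 is 30 degrees), then the opening, from -1 (shut) to 1 (fully open). A call has 1 to 10 rows; each row shifts and turns the commanded pose from where the row before left it, along the tool's axes as they then stand; what a row does not reach is not made up. A row lasts 1/8 s, in which the tool goes at most 62.5 mm and 10.7 degrees, less where a joint would pass 70% of its speed; a pose out of reach is approached as far as the arm can. A call with a number of a shift or a turn outside -1 to 1 is refused whole. A call with a gripper value outside its range is refused whole. The fingers move at their own pace and stop on an object; the grip force is fixed at half the most. Time passes only in rows, so rows that do not move let the fingers close. It gives the time, the measured TCP pose, the force, the opening and the grip force at its end, in the units of the state.
- sense(): the state, without advancing time (a new reading comes with each control period).
- get_image(name): name is "scene" or "top" or "wrist"; returns the picture (480x640x3 uint8, red, green, blue); there is no depth.
- camera_info(name): a dict with "fx", "fy", "cx", "cy" (pixels), "dist_coeffs" ([k1, k2, p1, p2, k3] as OpenCV has them; the pictures are not rectified), "world_from_camera" (4x4, takes a point from camera to world coordinates). Camera axes: x right, y down, z forward; pixel columns grow to the right and rows downward; lengths in m; the calibration is good to about 2 mm. A picture is of the moment at which its call begins: read the wrist's pose just before it. camera_info takes no time and is no camera call; for the wrist camera it gives the pose at the moment of the call.
- sign_off(): hands the job in; it is judged then, once.
Trained networks look in the newest picture that a camera, given by its name, has taken for a name from the list of things; names that differ only in an ending like _2 or _b are one class to them, and where a whole thing is asked for, a point or a joint stands for the part that bears it (a point fixed in the world has none). Each returns a list of dicts, best first, with "confidence" (0 to 1); they miss things now and then, are a little off and sometimes report something else, mostly with a low value. They report only what shows in the picture. A call takes as long as a camera call. They do not tell look-alikes from the thing itself.
- search_frame(name, camera): "at" ([x, y, z] in m, in the coordinates of the camera as it stood for that picture, good to about 4 mm: the middle of the surface that is visible of it).
The state is a dict: "clock": time; "q": joint angles; "dq": joint speeds; "tau": joint torques, N m; "position": TCP position; "orientation": TCP orientation; "wrist_force": force on the tool from outside, world axes, zero at the start; "wrist_torque": the same for the moment, N m; "opening": finger opening in m; "grasp_force": force on a finger pad.
Only numpy, scipy, OpenCV 4.12 (cv2) and the standard library are available. Lean on these libraries where they do the work, as an engineer would, in place of code of your own. Each camera call takes 0.05 s, during which the arm holds its last target. There are 200 camera calls.

## Working session

There is one attempt and no reset: what is moved stays moved. The work goes in short steps, Python scripts to look and compute and a tool call to move; the robot and the scene stay as the last step left them, time stands still between calls to the robot, and variables do not carry over. Pictures are saved under pics/ and viewed, at most 14 in all, crops included, and the job is handed in when it is done.

Besides the shell and the picture viewer there is one more tool, called after "Call:" in YAML: its name, and indented under it one key for each argument. apply_moves: Moves the arm, as the interface text tells. Its arguments: {"type":"object","properties":{"targets":{"type":"array"}},"required":["targets"]}

```bash
ls; mkdir -p pics
cat > h.py <<'E'
from plant import *
import numpy as np, cv2
def pix2plane(cam,uv,z,info=None):
    c=info or camera_info(cam); K=np.array([[c["fx"],0,c["cx"]],[0,c["fy"],c["cy"]],[0,0,1]])
    p=cv2.undistortPoints(np.array(uv,float).reshape(-1,1,2),K,np.array(c["dist_coeffs"]))[:,0]
    T=np.array(c["world_from_camera"]); d=np.c_[p,np.ones(len(p))]@T[:3,:3].T; o=T[:3,3]
    return o+d*((z-o[2])/d[:,2])[:,None]
def find(name,cam):
    c=camera_info(cam);T=np.array(c["world_from_camera"])
    return [(round(r["confidence"],2),(T[:3,:3]@np.array(r["at"])+T[:3,3]).round(3).tolist()) for r in search_frame(name,cam)]
def proj(cam,P):
    c=camera_info(cam); K=np.array([[c["fx"],0,c["cx"]],[0,c["fy"],c["cy"]],[0,0,1]]);T=np.linalg.inv(np.array(c["world_from_camera"]))
    return cv2.projectPoints(np.array(P,float).reshape(-1,1,3),cv2.Rodrigues(T[:3,:3])[0],T[:3,3],K,np.array(c["dist_coeffs"]))[0][:,0]
def save(cam,f):
    im=get_image(cam); cv2.imwrite(f,im[:,:,::-1]); return im
E
python3 - <<'E'
from h import *
for c in("top","scene"):
    save(c,f"pics/{c}0.png"); print(c,np.array(camera_info(c)["world_from_camera"]).round(3).tolist(),camera_info(c)["fx"])
get_image("top")
for n in("vial1","amber1","jar","wash_stand","regulator","flow_knob","guard_tab","used1","beaker","tipbox","wrench","tweezers"): print(n,find(n,"top"))
s=sense();print(s["position"],s["orientation"],s["clock"],s["opening"])
E
```

```text
pics
top [[0.016, -0.996, 0.084, 0.4], [-1.0, -0.017, -0.009, -0.009], [0.01, -0.083, -0.996, 1.886], [0.0, 0.0, 0.0, 1.0]] 579.5587258049596
scene [[-0.569, 0.665, -0.484, 1.19], [0.822, 0.469, -0.322, 0.422], [0.012, -0.581, -0.814, 1.174], [0.0, 0.0, 0.0, 1.0]] 519.1387300590807
vial1 [(0.61, [0.349, 0.284, 0.052]), (0.54, [0.454, 0.272, 0.051]), (0.5, [0.457, 0.087, 0.052])]
amber1 [(0.74, [0.636, 0.237, 0.082]), (0.73, [0.637, 0.353, 0.079]), (0.57, [0.645, 0.126, 0.083]), (0.27, [0.445, -0.367, 0.084])]
jar [(0.66, [0.462, 0.403, 0.05])]
wash_stand [(0.69, [0.65, -0.235, 0.012])]
regulator [(0.94, [0.456, -0.336, 0.044]), (0.15, [0.444, 0.183, 0.052])]
flow_knob [(0.68, [0.453, -0.287, 0.062])]
guard_tab [(0.97, [0.447, -0.369, 0.082]), (0.74, [0.798, 0.002, 0.028])]
used1 [(0.44, [0.47, -0.026, 0.053])]
beaker [(0.7, [0.797, 0.003, 0.024]), (0.7, [0.653, -0.23, 0.011])]
tipbox [(0.94, [0.517, 0.545, 0.061])]
wrench [(0.67, [0.452, -0.555, 0.005])]
tweezers [(0.69, [0.445, 0.185, 0.053]), (0.41, [0.801, -0.2, 0.004])]
[ 0.18638452 -0.64872104  0.23132044] [-1.39445128e-01  9.90229800e-01 -7.31281926e-06 -1.10769031e-06] 0.75 0.08546153693735323
```

View pics/top0.png

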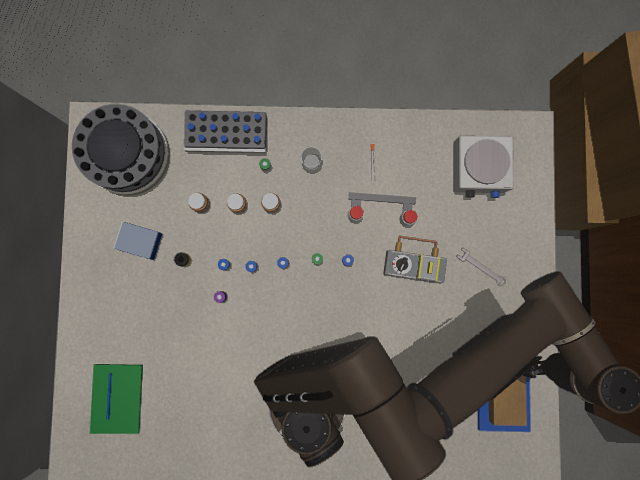

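View pics/scene0.png

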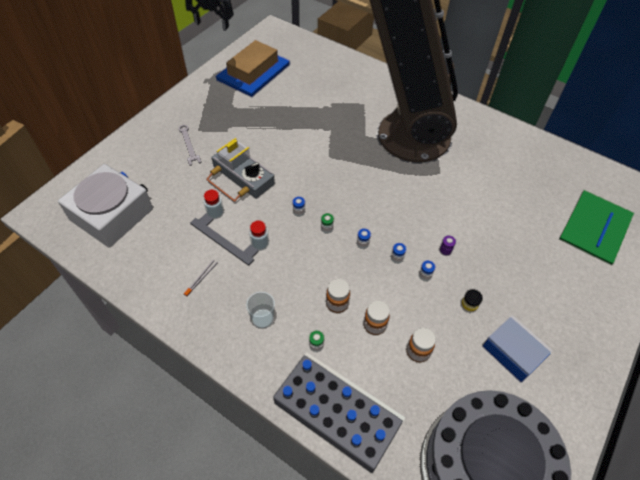

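Top view: ambers at (198,202), (236,203), (270,202); blue caps at (223,265), (251,267), (283,263), (348,260). Green is at (317,259), the purple look-alike at (220,297), the jar at (181,259), red caps at (356,213) and (410,217), and the regulator at (415,265). The targets are the four blue-capped vials, not the purple one.

```bash
cat >> h.py <<'E'
def caps(im,cam="top"):
    h=cv2.cvtColor(im,cv2.COLOR_RGB2HSV); H,S,V=[h[...,i].astype(int) for i in range(3)]
    rows={"blue":(((H>105)&(H<125)&(S>110)&(V>60)),.05),"red":(((H<6)|(H>174))&(S>150)&(V>60),.08),"green":((H>45)&(H<85)&(S>90),.05),
          "white":((S<40)&(V>170),.08),"black":((V<45),.05),"yellow":((H>22)&(H<33)&(S>130)&(V>90),.1),"purple":((H>128)&(H<160)&(S>60),.05)}
    out={}
    for k,(m,z) in rows.items():
        n,l,st,ce=cv2.connectedComponentsWithStats(m.astype(np.uint8))
        out[k]=[(ce[i].round(1).tolist(),int(st[i,4]),st[i,2:4].tolist(),pix2plane(cam,ce[i],z)[0,:2].round(4).tolist()) for i in range(1,n) if 12<st[i,4]<600 and 160<ce[i][0]<460 and 150<ce[i][1]<310]
    return out
E
python3 - <<'E'
from h import *
im=cv2.imread("pics/top0.png")[:,:,::-1].copy()
for k,v in caps(im).items():
    for r in v: print(k,*r)
a=cv2.resize(im[190:310,170:370],None,fx=4,fy=4,interpolation=cv2.INTER_CUBIC)
b=cv2.resize(im[230:290,375:455],None,fx=10,fy=10,interpolation=cv2.INTER_CUBIC)
cv2.imwrite("pics/a.png",a[:,:,::-1]);cv2.imwrite("pics/b.png",b[:,:,::-1])
E
```

```text
blue [347.5, 259.7] 70 [11, 11] [0.4665, -0.1187]
blue [282.6, 262.4] 70 [10, 11] [0.4545, 0.0868]
blue [222.9, 264.1] 77 [11, 11] [0.4463, 0.2746]
blue [250.8, 266.1] 77 [11, 11] [0.4412, 0.1866]
red [356.0, 212.1] 122 [13, 13] [0.6151, -0.1417]
red [410.1, 216.2] 129 [13, 13] [0.6051, -0.3115]
green [264.6, 163.6] 67 [10, 10] [0.77, 0.1511]
green [316.5, 258.5] 63 [10, 10] [0.4685, -0.0204]
white [195.6, 200.2] 176 [15, 15] [0.6439, 0.3613]
white [269.5, 200.5] 184 [16, 16] [0.6469, 0.1304]
white [234.5, 201.1] 181 [15, 15] [0.6431, 0.2397]
white [403.1, 263.2] 94 [18, 19] [0.4574, -0.2901]
black [181.0, 259.2] 133 [13, 13] [0.4596, 0.4069]
yellow [420.1, 266.0] 44 [5, 23] [0.449, -0.3393]
yellow [437.5, 268.2] 40 [4, 24] [0.4432, -0.3929]
yellow [430.5, 267.0] 32 [4, 11] [0.4464, -0.3714]
purple [219.9, 296.7] 92 [13, 11] [0.344, 0.2811]
```

View pics/a.png

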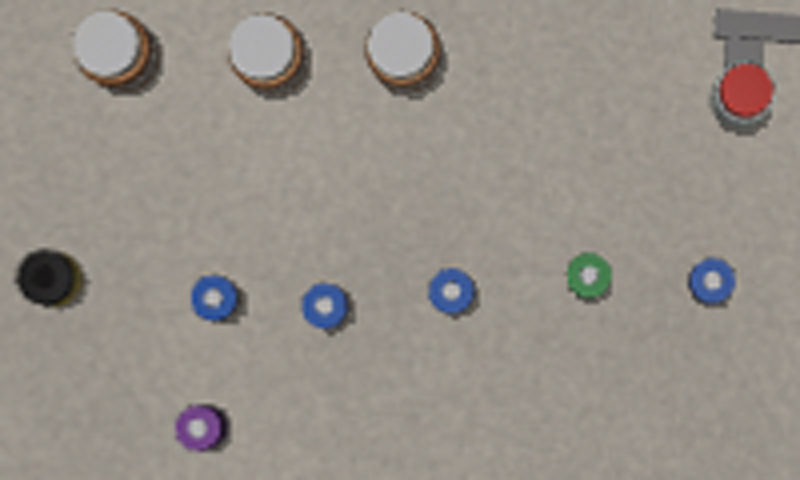

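View pics/b.png

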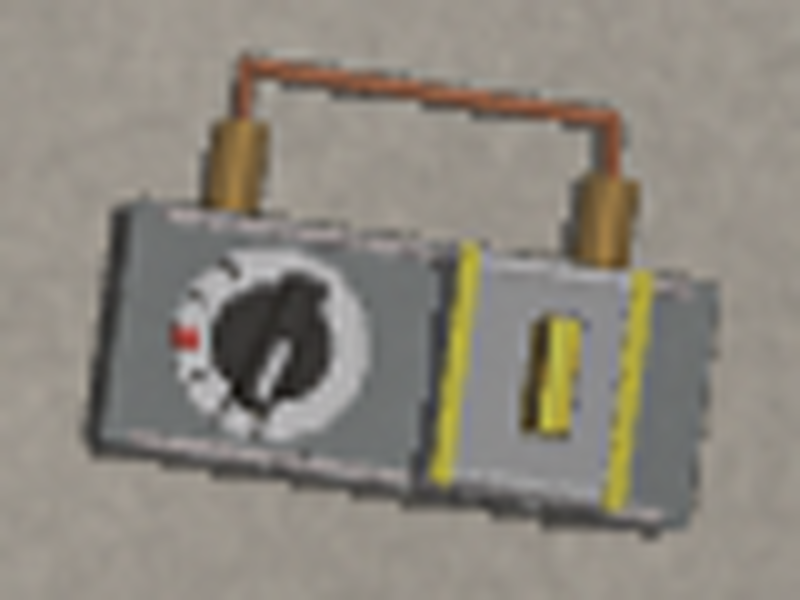

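Crop a confirms the three blue vials by the ambers, one blue at the right, a green vial between them, and a separate purple one. Crop b shows the knob stripe pointing down-left from (275,340) to (260,395), the red mark at (185,338), and the yellow tab at (555,375). The stand bottles come out 170.1 mm apart, as they should. Next I'll look at the regulator with the wrist camera.

Call:
apply_moves:
  targets:
    - [[0, 0, 0], [0, 0, 0.268], 1]
    - [[0, 0, 0], [0, 0, 0.268], 1]
    - [[-0.106, 0.141, -0.029], [0, 0, 0], 1]
    - [[-0.106, 0.141, -0.029], [0, 0, 0], 1]
    - [[-0.106, 0.141, -0.029], [0, 0, 0], 1]
    - [[-0.106, 0.141, -0.029], [0, 0, 0], 1]
    - [[-0.106, 0.141, -0.029], [0, 0, 0], 1]
    - [[-0.106, 0.141, -0.029], [0, 0, 0], 1]
    - [[-0.106, 0.141, -0.029], [0, 0, 0], 0]
    - [[-0.106, 0.141, -0.029], [0, 0, 0], 0]

```text
clock: 2.0
position: [0.4419, -0.309, 0.3016]
orientation: [0.0, 1.0, -0.0, 0.0]
wrist_force: [1.6, -0.6, 0.6]
opening: 0.052
grasp_force: 0.0
```

```bash
cat >> h.py <<'E'
from scipy.spatial.transform import Rotation as Ro
def go(x,y,z,phi=None):
    s=sense();R=Ro.from_quat(s["orientation"]).as_matrix();d=R.T@(np.array([x,y,z])-s["position"])/.3
    f=np.arctan2(-R[1,0],-R[0,0]); print("units",d.round(3),"phi",f.round(4),"tilt",R[2].round(3),"turn units",None if phi is None else round(np.degrees(f-phi)/30,3),"pos",s["position"].round(4),"t",s["clock"],"F",s["wrist_force"].round(1),"op",round(s["opening"],4))
E
python3 - <<'E'
from h import *
go(.457,-.29,.2,0); save("wrist","pics/w1.png"); print(np.array(camera_info("wrist")["world_from_camera"]).round(3).tolist())
for n in("flow_knob","guard_tab","regulator"): print(n,find(n,"wrist"))
E
```

```text
units [-0.05   0.064  0.339] phi -0.0008 tilt [-0.001 -0.    -1.   ] turn units -0.002 pos [ 0.4419 -0.309   0.3016] t 2.0 F [ 1.6 -0.6  0.6] op 0.052
[[-0.002, 0.956, 0.292, 0.373], [1.0, 0.002, -0.0, -0.306], [-0.001, 0.292, -0.956, 0.445], [0.0, 0.0, 0.0, 1.0]]
flow_knob [(0.62, [0.461, -0.288, 0.065])]
guard_tab [(0.63, [0.442, -0.367, 0.083]), (0.42, [0.448, -0.338, 0.047])]
regulator [(0.67, [0.45, -0.338, 0.045]), (0.5, [0.464, -0.031, 0.05]), (0.33, [0.454, -0.556, 0.009])]
```

View pics/w1.png

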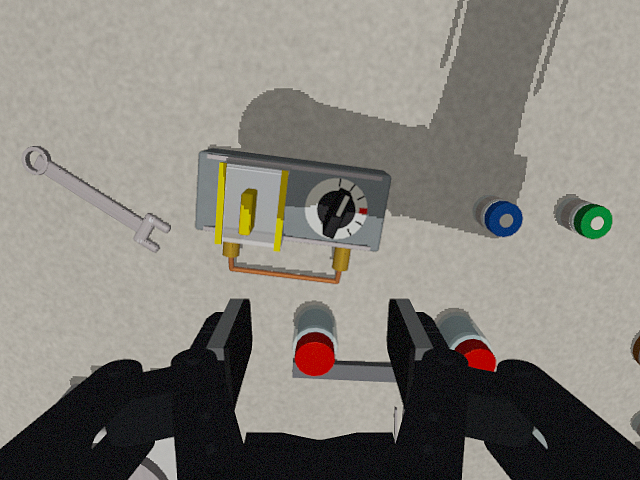

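Wrist view: regulator with knob at (337,209), the red mark at (362,211) and the tab at (248,212). I'll zoom in on it for the angles.

Run:
```python
import cv2
im=cv2.imread("pics/w1.png")[140:260,190:400]
cv2.imwrite("pics/w1c.png",cv2.resize(im,(798,456),interpolation=cv2.INTER_CUBIC))
```

```text
(no output)
```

View pics/w1c.png

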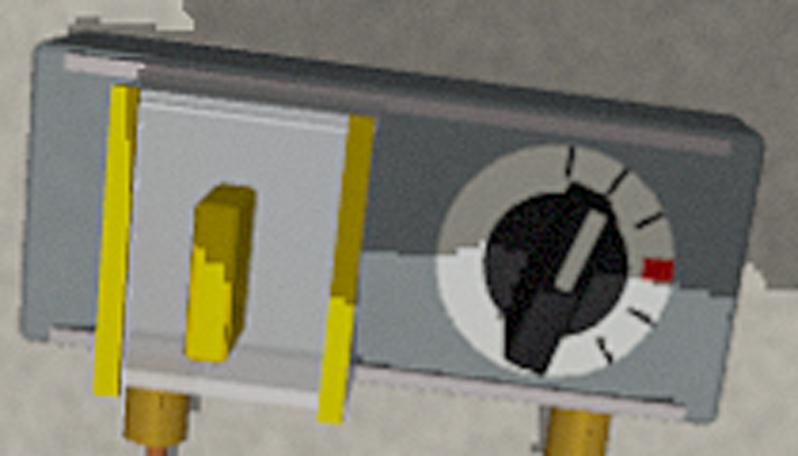

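Run:
```python
from h import *
f=lambda pts,z: pix2plane("wrist",[(190+x/3.8,140+y/3.8) for x,y in pts],z)[:,:2]
def ang(a,b): # clockwise angle from world -x
    d=b-a; return round(float(np.arctan2(d[1],-d[0])),3)
s=f([(568,288),(602,212)],.078); print("stripe",s.round(4),ang(*s))
d=f([(556,260),(658,270)],.046); print("dial c",d.round(4),"red",ang(*d))
for p in([(66,62),(730,147)],[(50,332),(685,410)]):
    q=f(p,.045);e=q[1]-q[0];print("edge yaw",np.arctan2(-e[0],e[1]).round(3),q.round(4))
t=f([(212,203),(205,210),(253,187),(190,357),(232,357)],.115);print(t.round(4))
print(f([(228,195),(212,357)],.115).mean(0))
```

```text
stripe [[ 0.456  -0.2911]
 [ 0.4375 -0.2833]] 0.397
dial c [[ 0.4561 -0.2927]
 [ 0.4587 -0.266 ]] red 1.667
edge yaw -0.126 [[ 0.405  -0.4177]
 [ 0.4266 -0.2484]]
edge yaw -0.125 [[ 0.476  -0.4271]
 [ 0.4974 -0.2574]]
[[ 0.4287 -0.3693]
 [ 0.4302 -0.3709]
 [ 0.4253 -0.3604]
 [ 0.463  -0.3758]
 [ 0.4629 -0.3666]]
[ 0.44498286 -0.36838959]
```

Call:
apply_moves:
  targets:
    - [[-0.048, 0.055, 0.1], [0, 0, 0], 0]
    - [[0, 0, 0.1], [0, 0, 0.253], 0]
    - [[0, 0, 0.15], [0, 0, 0.253], 0]
    - [[0, 0, 0.15], [0, 0, 0.252], 0]
    - [[0, 0, 0], [0, 0, 0], 0]
    - [[0, 0, 0], [0, 0, 0], 0]

```text
clock: 2.95
position: [0.456, -0.2951, 0.1525]
orientation: [0.196, 0.981, -0.0, 0.001]
wrist_force: [-0.1, 0.1, 0.9]
opening: 0.0425
grasp_force: 0.0
```

Run:
```python
from h import *
go(.4563,-.2925,.052,-.397)
```

```text
units [0.003 0.009 0.335] phi -0.3953 tilt [-0.001 -0.001 -1.   ] turn units 0.003 pos [ 0.456  -0.2951  0.1525] t 2.95 F [-0.1  0.1  0.9] op 0.0425
```

Call:
apply_moves:
  targets:
    - [[0.003, 0.009, 0.08], [0, 0, 0], 0]
    - [[0, 0, 0.1], [0, 0, 0], 0]
    - [[0, 0, 0.1], [0, 0, 0], 0]
    - [[0, 0, 0.053], [0, 0, 0], 0]
    - [[0, 0, 0], [0, 0, 0], 0]
    - [[0, 0, 0], [0, 0, 0], -1]
    - [[0, 0, 0], [0, 0, 0], -1]
    - [[0, 0, 0], [0, 0, 0], -1]
    - [[0, 0, 0], [0, 0, 0], -1]

```text
clock: 4.08
position: [0.4565, -0.2928, 0.0528]
orientation: [0.197, 0.98, -0.001, 0.001]
wrist_force: [-1.9, -8.0, 3.0]
opening: 0.0112
grasp_force: 60.1
```

Run:
```python
from h import *
go(.4563,-.2925,.052,-1.625)
```

```text
units [0.001 0.001 0.003] phi -0.397 tilt [-0.003 -0.001 -1.   ] turn units 2.345 pos [ 0.4565 -0.2928  0.0528] t 4.075 F [-1.9 -8.   3. ] op 0.0112
```

Gripped: the opening is 11–12 mm, the bar's width. Turning 2.345 units.

Call:
apply_moves:
  targets:
    - [[0, 0, 0], [0, 0, 0.26], -1]
    - [[0, 0, 0], [0, 0, 0.26], -1]
    - [[0, 0, 0], [0, 0, 0.26], -1]
    - [[0, 0, 0], [0, 0, 0.26], -1]
    - [[0, 0, 0], [0, 0, 0.26], -1]
    - [[0, 0, 0], [0, 0, 0.26], -1]
    - [[0, 0, 0], [0, 0, 0.26], -1]
    - [[0, 0, 0], [0, 0, 0.26], -1]
    - [[0, 0, 0], [0, 0, 0.265], -1]
    - [[0, 0, 0], [0, 0, 0], -1]

```text
clock: 5.32
position: [0.4556, -0.2935, 0.0527]
orientation: [0.727, 0.687, -0.001, 0.001]
wrist_force: [-5.0, -13.7, 3.1]
opening: 0.0107
grasp_force: 60.2
```

Run:
```python
from h import *
go(.4563,-.2925,.052,-1.625)
```

```text
units [0.003 0.002 0.002] phi -1.6269 tilt [-0.003  0.001 -1.   ] turn units -0.004 pos [ 0.4556 -0.2935  0.0527] t 5.325 F [ -5.  -13.7   3.1] op 0.0107
```

Call:
apply_moves:
  targets:
    - [[0, 0, 0], [0, 0, 0], 0]
    - [[0, 0, 0], [0, 0, 0], 0]
    - [[0, 0, 0], [0, 0, 0], 0]
    - [[0, 0, -0.15], [0, 0, 0], 0]
    - [[0, 0, -0.2], [0, 0, 0], 0]
    - [[0, 0, -0.2], [0, 0, -0.318], 0]
    - [[0, 0, -0.2], [0, 0, -0.318], 0]
    - [[0, 0, 0], [0, 0, -0.318], 0]
    - [[0, 0, 0], [0, 0, -0.318], 0]
    - [[0, 0, 0], [0, 0, -0.318], 0]

```text
clock: 6.58
position: [0.4558, -0.2909, 0.2762]
orientation: [0.383, 0.924, 0.0, 0.0]
wrist_force: [0.4, -0.3, -0.3]
opening: 0.0426
grasp_force: 0.0
```

Call:
apply_moves:
  targets:
    - [[0, 0, 0], [0, 0, -0.318], 0]
    - [[0, 0, 0], [0, 0, -0.318], 0]
    - [[0, 0, 0], [0, 0, -0.318], 0]
    - [[0, 0, 0], [0, 0, -0.318], 0]
    - [[0, 0, 0], [0, 0, 0], 0]
    - [[0, 0, 0], [0, 0, 0], 0]

```text
clock: 7.32
position: [0.4557, -0.2911, 0.276]
orientation: [0.065, 0.998, 0.0, 0.0]
wrist_force: [0.3, 0.0, -0.3]
opening: 0.043
grasp_force: 0.0
```

Run:
```python
from h import *
go(.445,-.369,.16,-.125)
im=save("wrist","pics/w2.png"); c=proj("wrist",[[.45,-.335,.07]])[0].astype(int); x,y=max(0,c[0]-120),max(0,c[1]-80);print(x,y)
cv2.imwrite("pics/w2c.png",cv2.resize(im[y:y+160,x:x+240,::-1],(780,520),interpolation=cv2.INTER_CUBIC))
print(find("guard_tab","wrist"),find("flow_knob","wrist"))
```

```text
units [ 0.002 -0.262  0.387] phi -0.1304 tilt [-0.  0. -1.] turn units -0.01 pos [ 0.4557 -0.2911  0.276 ] t 7.325 F [ 0.3  0.  -0.3] op 0.043
147 124
[(0.96, [0.44, -0.365, 0.081]), (0.27, [0.754, 0.01, 0.043])] [(0.68, [0.454, -0.289, 0.072])]
```

View pics/w2c.png

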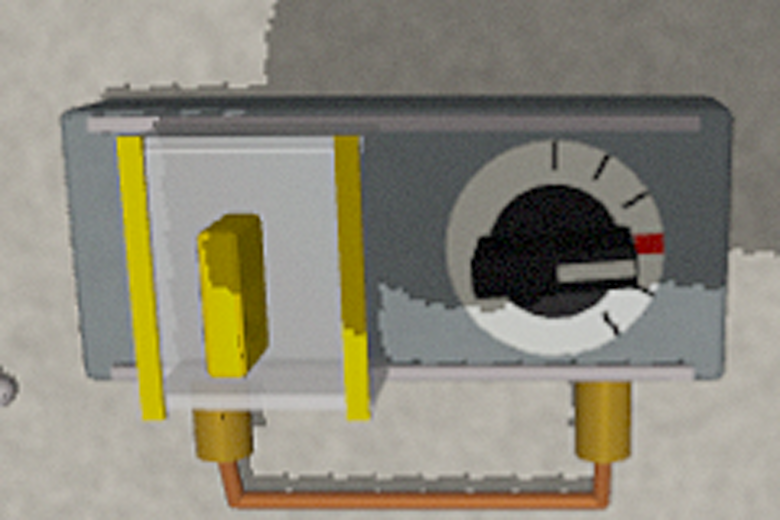

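Run:
```python
from h import *
f=lambda pts,z: pix2plane("wrist",[(147+x/3.25,124+y/3.25) for x,y in pts],z)[:,:2]
def ang(a,b):
    d=b-a; return round(float(np.arctan2(d[1],-d[0])),3)
print("stripe",ang(*f([(557,273),(635,268)],.078)),"red",ang(*f([(555,247),(650,243)],.046)))
for p in([(88,124),(700,124)],[(112,374),(690,373)]):
    e=np.diff(f(p,.045),axis=0)[0];print("yaw",np.arctan2(-e[0],e[1]).round(3))
t=f([(200,235),(241,230),(207,375),(243,375)],.115);print(t.round(4),t.mean(0))
print(f([(130,137),(152,418),(347,137),(358,418)],.087).round(4))
print(f([(555,247)],.046))
print("corners",f([(62,115),(732,112),(85,378),(722,378)],.045).round(4))
```

```text
stripe 1.633 red 1.656
yaw -0.132
yaw -0.126
[[ 0.4296 -0.3717]
 [ 0.4297 -0.3619]
 [ 0.4631 -0.3769]
 [ 0.4642 -0.3683]] [ 0.44663579 -0.36969385]
[[ 0.4071 -0.3925]
 [ 0.4801 -0.4027]
 [ 0.4144 -0.3387]
 [ 0.4871 -0.3484]]
[[ 0.45648807 -0.2923745 ]]
corners [[ 0.4014 -0.4245]
 [ 0.4252 -0.2388]
 [ 0.4775 -0.4353]
 [ 0.5015 -0.2489]]
```

Run:
```python
from h import *
go(.4463,-.3697,.092,-.127)
```

```text
units [-0.002 -0.264  0.613] phi -0.1288 tilt [-0.  0. -1.] turn units -0.003 pos [ 0.4557 -0.2912  0.276 ] t 7.475 F [-0.2  0.6  0.1] op 0.0424
```

Call:
apply_moves:
  targets:
    - [[-0.002, -0.132, 0.05], [0, 0, 0], 0]
    - [[0, -0.132, 0.08], [0, 0, 0], 0]
    - [[0, 0, 0.16], [0, 0, 0], 0]
    - [[0, 0, 0.16], [0, 0, 0], 0]
    - [[0, 0, 0.1], [0, 0, 0], 0]
    - [[0, 0, 0.06], [0, 0, 0], 0]
    - [[0, 0, 0], [0, 0, 0], -1]
    - [[0, 0, 0], [0, 0, 0], -1]
    - [[0, 0, 0], [0, 0, 0], -1]
    - [[0, 0, 0], [0, 0, 0], -1]

```text
clock: 8.72
position: [0.4467, -0.3701, 0.0938]
orientation: [0.064, 0.998, -0.0, 0.001]
wrist_force: [-0.3, -0.7, 0.1]
opening: 0.0087
grasp_force: 59.9
```

Run:
```python
from h import *
go(.4463+.127*.0785,-.3697+.992*.0785,.092,-.127)
```

```text
units [0.001 0.263 0.006] phi -0.1272 tilt [-0.001 -0.    -1.   ] turn units -0.0 pos [ 0.4467 -0.3701  0.0938] t 8.725 F [-0.3 -0.7  0.1] op 0.0087
```

Gripped the 10 mm fin. Sliding home.

Call:
apply_moves:
  targets:
    - [[0, 0.05, 0], [0, 0, 0], -1]
    - [[0, 0.05, 0], [0, 0, 0], -1]
    - [[0, 0.05, 0], [0, 0, 0], -1]
    - [[0, 0.05, 0], [0, 0, 0], -1]
    - [[0, 0.04, 0], [0, 0, 0], -1]
    - [[0, 0.01, 0], [0, 0, 0], -1]
    - [[0, 0.007, 0], [0, 0, 0], -1]
    - [[0, 0.005, 0], [0, 0, 0], -1]
    - [[0, 0, 0], [0, 0, 0], -1]

```text
clock: 9.85
position: [0.4569, -0.2927, 0.0938]
orientation: [0.063, 0.998, -0.001, 0.001]
wrist_force: [-1.0, -11.3, 2.2]
opening: 0.009
grasp_force: 60.6
```

Run:
```python
from h import *
go(.4467,-.3701,.092,-.127)
```

```text
units [ 0.001 -0.26   0.006] phi -0.1258 tilt [-0.001 -0.002 -1.   ] turn units 0.002 pos [ 0.4569 -0.2927  0.0938] t 9.85 F [ -1.  -11.3   2.2] op 0.009
```

Call:
apply_moves:
  targets:
    - [[0, 0, 0], [0, 0, 0], 0.1]
    - [[0, 0, 0], [0, 0, 0], 0.1]
    - [[0, 0, 0], [0, 0, 0], 0.1]
    - [[0, 0, -0.1], [0, 0, 0], 0.1]
    - [[0, 0, -0.2], [0, 0, 0], 0.4]
    - [[0, 0, -0.1], [0, 0, -0.24], 0.4]
    - [[0, 0.19, 0], [0, 0, 0], 0.4]
    - [[0, 0.19, 0], [0, 0, 0], 0.4]
    - [[0, 0.19, 0], [0, 0, 0], 0.4]
    - [[0, 0.19, 0], [0, 0, 0], 0.4]

```text
clock: 11.1
position: [0.4561, -0.062, 0.2131]
orientation: [0.001, 1.0, 0.0, 0.0]
wrist_force: [0.6, 0.2, 0.3]
opening: 0.0601
grasp_force: 0.0
```

Call:
apply_moves:
  targets:
    - [[0, 0.19, 0], [0, 0, 0], 0.4]
    - [[0, 0.19, 0], [0, 0, 0], 0.4]
    - [[0, 0.19, 0], [0, 0, 0], 0.4]
    - [[0, 0.19, 0], [0, 0, 0], 0.4]
    - [[0, 0.19, 0], [0, 0, 0], 0.4]
    - [[0, 0.19, 0], [0, 0, 0], 0.4]
    - [[0, 0.19, 0], [0, 0, 0], 0.4]
    - [[0, 0.19, 0], [0, 0, 0], 0.4]
    - [[0, 0, 0], [0, 0, 0], 0.4]
    - [[0, 0, 0], [0, 0, 0], 0.4]

```text
clock: 12.35
position: [0.4566, 0.3921, 0.2123]
orientation: [0.0, 1.0, -0.001, -0.0]
wrist_force: [-0.2, -0.6, -0.1]
opening: 0.06
grasp_force: 0.0
```

Run:
```python
from h import *
go(.4596,.4069,.021,0)
im=save("top","pics/top2.png")
for k,v in caps(im).items():
    for r in v: print(k,*r)
save("wrist","pics/w3.png"); print(find("jar","wrist"), find("vial1","wrist"))
```

```text
units [-0.011  0.05   0.638] phi -0.0006 tilt [ 0.001 -0.001 -1.   ] turn units -0.001 pos [0.4566 0.3921 0.2123] t 12.35 F [-0.2 -0.6 -0.1] op 0.06
blue [347.5, 259.7] 70 [11, 11] [0.4665, -0.1187]
blue [282.6, 262.4] 70 [10, 11] [0.4545, 0.0868]
blue [223.0, 264.1] 78 [11, 11] [0.4462, 0.2744]
blue [250.8, 266.1] 77 [11, 11] [0.4412, 0.1866]
red [356.0, 212.1] 123 [13, 13] [0.615, -0.1417]
red [410.1, 216.1] 128 [13, 13] [0.6051, -0.3117]
green [264.6, 163.6] 67 [10, 10] [0.77, 0.1511]
green [316.5, 258.6] 64 [10, 10] [0.4684, -0.0204]
white [195.8, 200.6] 149 [14, 15] [0.6425, 0.3606]
white [234.5, 201.4] 162 [14, 15] [0.6423, 0.2398]
white [269.3, 200.7] 155 [15, 15] [0.6462, 0.1309]
black [169.1, 257.1] 546 [41, 36] [0.4655, 0.4444]
yellow [395.0, 261.9] 36 [5, 23] [0.4601, -0.2621]
yellow [412.4, 264.8] 42 [5, 23] [0.4524, -0.3155]
yellow [404.8, 263.5] 35 [4, 12] [0.4558, -0.2923]
purple [219.9, 296.6] 93 [13, 11] [0.3441, 0.281]
[(0.71, [0.455, 0.408, 0.049])] [(0.62, [0.449, 0.278, 0.053]), (0.59, [0.344, 0.286, 0.051]), (0.55, [0.437, 0.194, 0.047]), (0.5, [0.457, 0.1, 0.007])]
```

View pics/w3.png

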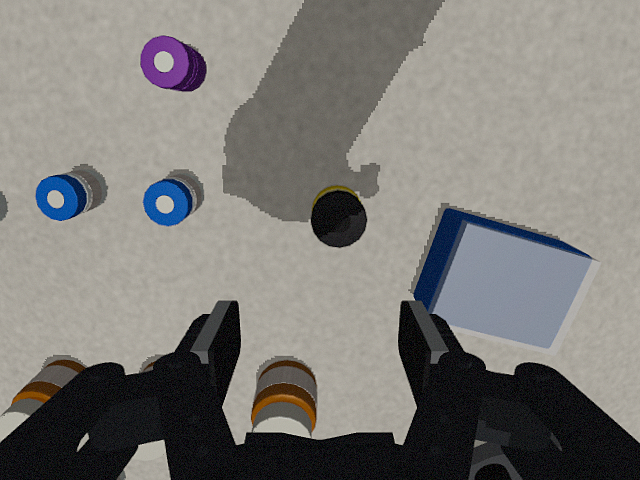

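The tab is now on the knob axis at (0.456,-0.292), so the guard is home. The wrist view shows the jar's black cap at (339,218), blue caps at (168,203) and (61,197), purple at (165,62), and the tip box's near corner at about (412,295).

Run:
```python
from h import *
P=pix2plane("wrist",[(339,218.5),(168,203),(61,197)],.05);print(P[:,:2].round(4))
print(pix2plane("wrist",[(466,222),(440,343),(600,260)],.059)[:,:2].round(4))
print(pix2plane("wrist",[(412,295),(447,205)],.0)[:,:2].round(4))
```

```text
[[0.4596 0.4065]
 [0.4469 0.2753]
 [0.4414 0.1899]]
[[0.4601 0.5019]
 [0.5633 0.4912]
 [0.4911 0.6155]]
[[0.5465 0.4793]
 [0.4594 0.5051]]
```

Call:
apply_moves:
  targets:
    - [[-0.01, 0.048, 0.1], [0, 0, 0], 0.4]
    - [[0, 0, 0.16], [0, 0, 0], 0.4]
    - [[0, 0, 0.16], [0, 0, 0], 0.4]
    - [[0, 0, 0.14], [0, 0, 0], 0.4]
    - [[0, 0, 0.075], [0, 0, 0], 0.4]
    - [[0, 0, 0], [0, 0, 0], 0.4]
    - [[0, 0, 0], [0, 0, 0], -1]
    - [[0, 0, 0], [0, 0, 0], -1]
    - [[0, 0, 0], [0, 0, 0], -1]
    - [[0, 0, 0], [0, 0, 0], -1]

```text
clock: 13.8
position: [0.4608, 0.4072, 0.0242]
orientation: [0.001, 1.0, 0.001, 0.001]
wrist_force: [-0.9, -0.8, 6.8]
opening: 0.0426
grasp_force: 61.3
```

Run:
```python
from h import *
go(.61,-.2266,.16,0)
```

```text
units [-0.5   -2.111 -0.456] phi -0.001 tilt [-0.002  0.002 -1.   ] turn units -0.002 pos [0.4608 0.4072 0.0242] t 13.8 F [-0.9 -0.8  6.8] op 0.0426
```

Call:
apply_moves:
  targets:
    - [[0, 0, -0.1], [0, 0, 0], -1]
    - [[0, 0, -0.18], [0, 0, 0], -1]
    - [[0, 0, -0.18], [0, 0, 0], -1]
    - [[0, -0.1624, 0], [0, 0, 0], -1]
    - [[0, -0.1624, 0], [0, 0, 0], -1]
    - [[0, -0.1624, 0], [0, 0, 0], -1]
    - [[0, -0.1624, 0], [0, 0, 0], -1]
    - [[0, -0.1624, 0], [0, 0, 0], -1]
    - [[0, -0.1624, 0], [0, 0, 0], -1]
    - [[0, -0.1624, 0], [0, 0, 0], -1]

```text
clock: 15.05
position: [0.4594, 0.0641, 0.161]
orientation: [0.001, 1.0, 0.0, 0.0]
wrist_force: [0.9, -0.5, -0.6]
opening: 0.0423
grasp_force: 61.1
```

Call:
apply_moves:
  targets:
    - [[-0.083, -0.1624, 0], [0, 0, 0], -1]
    - [[-0.083, -0.1624, 0], [0, 0, 0], -1]
    - [[-0.083, -0.1624, 0], [0, 0, 0], -1]
    - [[-0.083, -0.1624, 0], [0, 0, 0], -1]
    - [[-0.083, -0.1624, 0], [0, 0, 0], -1]
    - [[-0.083, -0.1624, 0], [0, 0, 0], -1]
    - [[0, 0, 0], [0, 0, 0], -1]
    - [[0, 0, 0], [0, 0, 0], -1]

```text
clock: 16.05
position: [0.6082, -0.2271, 0.1602]
orientation: [0.001, 1.0, 0.0, -0.0]
wrist_force: [-0.3, 0.3, -1.0]
opening: 0.0422
grasp_force: 61.3
```

Run:
```python
from h import *
go(.61,-.2266,.0242,0)
```

```text
units [-0.006  0.001  0.453] phi -0.0024 tilt [ 0.001  0.    -1.   ] turn units -0.005 pos [ 0.6082 -0.2271  0.1602] t 16.05 F [-0.3  0.3 -1. ] op 0.0422
```

Call:
apply_moves:
  targets:
    - [[-0.009, 0.001, 0.13], [0, 0, 0], -1]
    - [[0, 0, 0.13], [0, 0, 0], -1]
    - [[0, 0, 0.12], [0, 0, 0], -1]
    - [[0, 0, 0.06], [0, 0, 0], -1]
    - [[0, 0, 0.012], [0, 0, 0], -1]
    - [[0, 0, 0], [0, 0, 0], -1]

```text
clock: 16.8
position: [0.6123, -0.2265, 0.0261]
orientation: [0.0, 1.0, -0.0, 0.001]
wrist_force: [0.8, -0.4, -1.1]
opening: 0.0423
grasp_force: 61.3
```

Run:
```python
from h import *
go(.611,-.2266,.0242,0)
```

```text
units [ 0.004 -0.     0.006] phi -0.0006 tilt [-0.002 -0.    -1.   ] turn units -0.001 pos [ 0.6123 -0.2265  0.0261] t 16.8 F [ 0.8 -0.4 -1.1] op 0.0423
```

Call:
apply_moves:
  targets:
    - [[0.003, 0, 0.005], [0, 0, 0], -1]
    - [[0, 0, 0.003], [0, 0, 0], -1]
    - [[0, 0, 0], [0, 0, 0], 0.15]
    - [[0, 0, 0], [0, 0, 0], 0.3]
    - [[0, 0, 0], [0, 0, 0], 0.3]
    - [[0, 0, -0.1], [0, 0, 0], 0.3]
    - [[0, 0, -0.2], [0, 0, 0], 0.2]
    - [[0, 0, -0.16], [0, 0, 0], 0.2]
    - [[0.087, 0.174, 0], [0, 0, 0], 0.2]
    - [[0.087, 0.174, 0], [0, 0, 0], 0.2]

```text
clock: 18.05
position: [0.5581, -0.1216, 0.1612]
orientation: [0.002, 1.0, 0.0, 0.001]
wrist_force: [1.3, 0.2, 0.1]
opening: 0.0511
grasp_force: 0.0
```

Call:
apply_moves:
  targets:
    - [[0.087, 0.174, 0], [0, 0, 0], 0.2]
    - [[0.087, 0.174, 0], [0, 0, 0], 0.2]
    - [[0.087, 0.174, 0], [0, 0, 0], 0.2]
    - [[0.087, 0.174, 0], [0, 0, 0], 0.2]
    - [[0, 0, 0], [0, 0, 0], 0.2]
    - [[0, 0, 0], [0, 0, 0], 0.2]

```text
clock: 18.8
position: [0.4544, 0.087, 0.1609]
orientation: [-0.0, 1.0, 0.0, 0.0]
wrist_force: [0.1, -0.2, -0.7]
opening: 0.051
grasp_force: 0.0
```

Run:
```python
from h import *
go(.4545,.0868,.022,0)
im=save("top","pics/top3.png")
for k,v in caps(im).items():
    if k in("blue","black","red","green"): 
        for r in v: print(k,*r)
save("wrist","pics/w4.png"); print(find("vial1","wrist"))
```

```text
units [ 0.    -0.001  0.463] phi 0.0 tilt [-0.001  0.    -1.   ] turn units 0.0 pos [0.4544 0.087  0.1609] t 18.8 F [ 0.1 -0.2 -0.7] op 0.051
blue [347.5, 259.7] 70 [11, 11] [0.4665, -0.1187]
blue [221.6, 261.9] 41 [10, 9] [0.4529, 0.279]
red [356.0, 212.2] 124 [13, 13] [0.6148, -0.1416]
red [410.1, 216.1] 128 [13, 13] [0.6051, -0.3117]
green [264.6, 163.6] 67 [10, 10] [0.77, 0.1511]
green [316.5, 258.6] 64 [10, 10] [0.4684, -0.0204]
black [269.0, 254.6] 20 [5, 6] [0.4783, 0.1302]
black [285.5, 268.9] 31 [15, 17] [0.4342, 0.0772]
black [241.5, 289.1] 198 [63, 34] [0.3685, 0.2139]
black [184.9, 291.3] 86 [42, 35] [0.3592, 0.3909]
[(0.95, [0.465, -0.116, 0.047]), (0.87, [0.447, 0.263, 0.049]), (0.85, [0.438, 0.177, 0.049]), (0.84, [0.449, 0.082, 0.048]), (0.8, [0.345, 0.27, 0.04])]
```

Call:
apply_moves:
  targets:
    - [[0, 0, 0.13], [0, 0, 0], 0.2]
    - [[0, 0, 0.13], [0, 0, 0], 0.2]
    - [[0, 0, 0.12], [0, 0, 0], 0.2]
    - [[0, 0, 0.078], [0, 0, 0], 0.2]
    - [[0, 0, 0], [0, 0, 0], 0.2]
    - [[0, 0, 0], [0, 0, 0], -1]
    - [[0, 0, 0], [0, 0, 0], -1]
    - [[0, 0, 0], [0, 0, 0], -1]
    - [[0, 0, 0], [0, 0, 0], -1]

```text
clock: 20.08
position: [0.4549, 0.0869, 0.0239]
orientation: [0.001, 1.0, 0.0, 0.001]
wrist_force: [-0.7, -0.3, 6.5]
opening: 0.0342
grasp_force: 59.8
```

Run:
```python
from h import *
go(.5774,.1304,.12,0)
im=cv2.imread("pics/top3.png")
cv2.imwrite("pics/top3c.png",cv2.resize(im[190:290,335:455],(720,600),interpolation=cv2.INTER_CUBIC))
```

```text
units [-0.409  0.146 -0.32 ] phi -0.001 tilt [-0.001  0.001 -1.   ] turn units -0.002 pos [0.4549 0.0869 0.0239] t 20.075 F [-0.7 -0.3  6.5] op 0.0342
```

View pics/top3c.png

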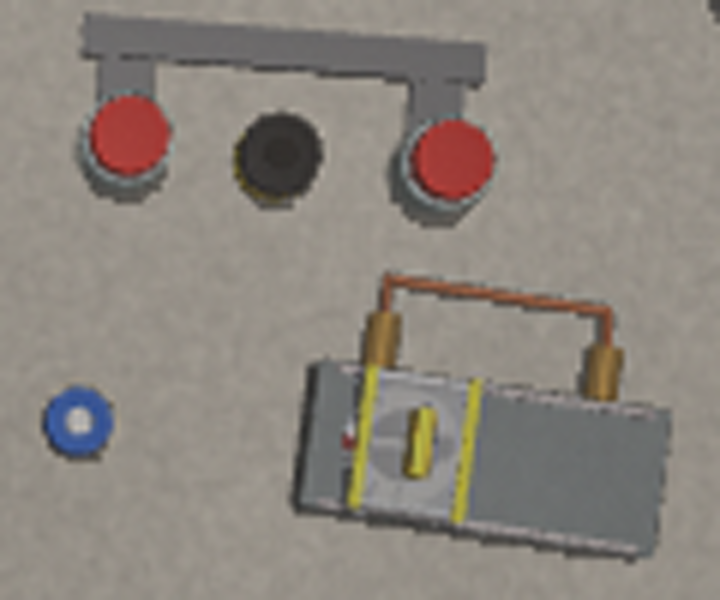

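The crop shows the guard home over the dial with the stripe line at the red mark. The jar cap is at (280,154) between the red caps at (131,135) and (453,160). I'll work out its position shortly; placing this vial first.

Call:
apply_moves:
  targets:
    - [[0, 0, -0.12], [0, 0, 0], -1]
    - [[0, 0, -0.2], [0, 0, 0], -1]
    - [[-0.136, 0.049, 0], [0, 0, 0], -1]
    - [[-0.136, 0.049, 0], [0, 0, 0], -1]
    - [[-0.136, 0.049, 0], [0, 0, 0], -1]
    - [[0, 0, 0], [0, 0, 0], -1]
    - [[0, 0, 0], [0, 0, 0], -1]

```text
clock: 20.95
position: [0.5761, 0.1304, 0.1185]
orientation: [0.001, 1.0, -0.0, -0.001]
wrist_force: [-0.6, -0.1, 0.3]
opening: 0.0343
grasp_force: 59.9
```

Run:
```python
from h import *
go(.5774,.1304,.0225,0)
print(pix2plane("top",[(381.5,215.5)],.05)[0])
```

```text
units [-0.005  0.     0.32 ] phi -0.0017 tilt [ 0.001 -0.    -1.   ] turn units -0.003 pos [0.5761 0.1304 0.1185] t 20.95 F [-0.6 -0.1  0.3] op 0.0343
[ 0.60906802 -0.22536483  0.05      ]
```

Call:
apply_moves:
  targets:
    - [[-0.003, 0, 0.12], [0, 0, 0], -1]
    - [[0, 0, 0.12], [0, 0, 0], -1]
    - [[0, 0, 0.065], [0, 0, 0], -1]
    - [[0, 0, 0.015], [0, 0, 0], -1]
    - [[0, 0, 0.004], [0, 0, 0], -1]
    - [[0, 0, 0], [0, 0, 0], 0]
    - [[0, 0, 0], [0, 0, 0], 0.2]
    - [[0, 0, 0], [0, 0, 0], 0.2]
    - [[0, 0, -0.12], [0, 0, 0], 0.2]
    - [[0, 0, -0.2], [0, 0, 0], 0.2]

```text
clock: 22.2
position: [0.5762, 0.1298, 0.1168]
orientation: [0.001, 1.0, -0.001, -0.002]
wrist_force: [1.3, 1.1, -0.0]
opening: 0.0513
grasp_force: 0.0
```

Run:
```python
from h import *
go(.4412,.1868,.12,0)
```

```text
units [ 0.45   0.189 -0.009] phi -0.0016 tilt [ 0.005 -0.003 -1.   ] turn units -0.003 pos [0.5762 0.1298 0.1168] t 22.2 F [ 1.3  1.1 -0. ] op 0.0513
```

Call:
apply_moves:
  targets:
    - [[0.15, 0.063, -0.01], [0, 0, 0], 0.2]
    - [[0.15, 0.063, 0], [0, 0, 0], 0.2]
    - [[0.15, 0.063, 0], [0, 0, 0], 0.2]
    - [[0, 0, 0], [0, 0, 0], 0.2]
    - [[0, 0, 0], [0, 0, 0], 0.2]

```text
clock: 22.82
position: [0.4431, 0.1879, 0.1213]
orientation: [0.0, 1.0, 0.0, 0.0]
wrist_force: [0.2, -0.7, 0.9]
opening: 0.0512
grasp_force: 0.0
```

```bash
cat >> h.py <<'E'
def blue(cam):
    im=get_image(cam); h=cv2.cvtColor(im,cv2.COLOR_RGB2HSV).astype(int)
    m=((h[...,0]>103)&(h[...,0]<126)&(h[...,1]>110)&(h[...,2]>50)).astype(np.uint8)
    for c in cv2.findContours(m,cv2.RETR_EXTERNAL,cv2.CHAIN_APPROX_NONE)[0]:
        if cv2.contourArea(c)>50:
            e,r=cv2.minEnclosingCircle(c); p=pix2plane(cam,e,.05)[0]
            if .4<p[0]<.65 and -.2<p[1]<.45: print(cam,"blue",np.round(e),round(r,1),p[:2].round(4))
E
python3 - <<'E'
from h import *
go(.4412,.1868,.0225,0)
blue("top"); blue("wrist")
E
```

```text
units [ 0.007 -0.004  0.329] phi -0.0002 tilt [-0.001  0.001 -1.   ] turn units -0.0 pos [0.4431 0.1879 0.1213] t 22.825 F [ 0.2 -0.7  0.9] op 0.0512
top blue [348. 260.] 5.4 [ 0.4665 -0.119 ]
top blue [269. 224.] 5.4 [0.5754 0.1316]
wrist blue [244. 425.] 17.3 [0.5592 0.1389]
wrist blue [468. 254.] 33.7 [0.4437 0.2702]
wrist blue [315. 248.] 32.7 [0.4397 0.1853]
```

Call:
apply_moves:
  targets:
    - [[0.008, -0.005, 0.1], [0, 0, 0], 0.2]
    - [[0, 0, 0.12], [0, 0, 0], 0.2]
    - [[0, 0, 0.08], [0, 0, 0], 0.2]
    - [[0, 0, 0.029], [0, 0, 0], 0.2]
    - [[0, 0, 0], [0, 0, 0], -1]
    - [[0, 0, 0], [0, 0, 0], -1]
    - [[0, 0, 0], [0, 0, 0], -1]
    - [[0, 0, 0], [0, 0, 0], -1]
    - [[0, 0, -0.12], [0, 0, 0], -1]
    - [[0, 0, -0.2], [0, 0, 0], -1]

```text
clock: 24.18
position: [0.4392, 0.185, 0.118]
orientation: [0.001, 1.0, -0.002, -0.002]
wrist_force: [1.9, 1.5, -0.1]
opening: 0.0344
grasp_force: 59.9
```

Run:
```python
from h import *
go(.5733,.2397,.12,0)
```

```text
units [-0.447  0.183 -0.009] phi -0.0014 tilt [ 0.003 -0.003 -1.   ] turn units -0.003 pos [0.4392 0.185  0.118 ] t 24.175 F [ 1.9  1.5 -0.1] op 0.0344
```

Call:
apply_moves:
  targets:
    - [[-0.149, 0.061, -0.005], [0, 0, 0], -1]
    - [[-0.149, 0.061, 0], [0, 0, 0], -1]
    - [[-0.149, 0.061, 0], [0, 0, 0], -1]
    - [[0, 0, 0], [0, 0, 0], -1]
    - [[0, 0, 0], [0, 0, 0], -1]

```text
clock: 24.8
position: [0.5739, 0.2403, 0.1192]
orientation: [0.001, 1.0, -0.0, -0.001]
wrist_force: [-0.6, 0.0, -0.0]
opening: 0.0344
grasp_force: 59.9
```

Run:
```python
from h import *
go(.5733,.2397,.023,0)
```

```text
units [ 0.002 -0.002  0.321] phi -0.0018 tilt [ 0.001 -0.001 -1.   ] turn units -0.004 pos [0.5739 0.2403 0.1192] t 24.8 F [-0.6  0.  -0. ] op 0.0344
```

Call:
apply_moves:
  targets:
    - [[0.002, -0.002, 0.12], [0, 0, 0], -1]
    - [[0, 0, 0.12], [0, 0, 0], -1]
    - [[0, 0, 0.065], [0, 0, 0], -1]
    - [[0, 0, 0.016], [0, 0, 0], -1]
    - [[0, 0, 0.004], [0, 0, 0], -1]
    - [[0, 0, 0], [0, 0, 0], 0]
    - [[0, 0, 0], [0, 0, 0], 0.2]
    - [[0, 0, 0], [0, 0, 0], 0.2]
    - [[0, 0, -0.12], [0, 0, 0], 0.2]
    - [[0, 0, -0.2], [0, 0, 0], 0.2]

```text
clock: 26.05
position: [0.5727, 0.2391, 0.1173]
orientation: [0.001, 1.0, -0.001, -0.002]
wrist_force: [1.9, 0.8, 0.8]
opening: 0.0511
grasp_force: 0.0
```

Call:
apply_moves:
  targets:
    - [[0.14, 0.038, -0.01], [0, 0, 0], 0.2]
    - [[0.14, 0.038, 0], [0, 0, 0], 0.2]
    - [[0.14, 0.038, 0], [0, 0, 0], 0.2]
    - [[0, 0, 0], [0, 0, 0], 0.2]
    - [[0, 0, 0], [0, 0, 0], 0.2]

```text
clock: 26.68
position: [0.4483, 0.2749, 0.1218]
orientation: [0.0, 1.0, 0.0, 0.0]
wrist_force: [0.6, 0.3, 0.5]
opening: 0.0513
grasp_force: 0.0
```

Run:
```python
from h import *
blue("top"); blue("wrist")
go(.4465,.275,.0225,0)
```

```text
top blue [348. 260.] 5.4 [ 0.4665 -0.119 ]
top blue [269. 224.] 5.4 [0.5754 0.1316]
top blue [235. 224.] 5.4 [0.5746 0.2416]
wrist blue [267. 428.] 28.0 [0.5668 0.2407]
wrist blue [316. 247.] 32.7 [0.4445 0.2729]
units [0.007 0.002 0.329] phi -0.0019 tilt [-0.  0. -1.] turn units -0.004 pos [0.4487 0.2745 0.1213] t 26.775 F [-0.5 -0.5  0.2] op 0.0513
```

Call:
apply_moves:
  targets:
    - [[0.008, 0, 0.1], [0, 0, 0], 0.2]
    - [[0, 0, 0.12], [0, 0, 0], 0.2]
    - [[0, 0, 0.08], [0, 0, 0], 0.2]
    - [[0, 0, 0.029], [0, 0, 0], 0.2]
    - [[0, 0, 0], [0, 0, 0], -1]
    - [[0, 0, 0], [0, 0, 0], -1]
    - [[0, 0, 0], [0, 0, 0], -1]
    - [[0, 0, 0], [0, 0, 0], -1]
    - [[0, 0, -0.12], [0, 0, 0], -1]
    - [[0, 0, -0.2], [0, 0, 0], -1]

```text
clock: 28.02
position: [0.4445, 0.2734, 0.1181]
orientation: [0.001, 1.0, -0.002, -0.001]
wrist_force: [0.5, 1.8, -0.7]
opening: 0.0348
grasp_force: 59.9
```

Run:
```python
from h import *
go(.5736,.361,.12,0)
```

```text
units [-0.43   0.293 -0.008] phi -0.0014 tilt [ 0.003 -0.003 -1.   ] turn units -0.003 pos [0.4445 0.2734 0.1181] t 28.025 F [ 0.5  1.8 -0.7] op 0.0348
```

Call:
apply_moves:
  targets:
    - [[-0.143, 0.097, -0.005], [0, 0, 0], -1]
    - [[-0.143, 0.097, 0], [0, 0, 0], -1]
    - [[-0.143, 0.097, 0], [0, 0, 0], -1]
    - [[0, 0, 0], [0, 0, 0], -1]
    - [[0, 0, 0], [0, 0, 0], -1]

```text
clock: 28.65
position: [0.574, 0.3612, 0.1194]
orientation: [0.001, 1.0, -0.0, -0.001]
wrist_force: [-0.4, -0.8, -0.5]
opening: 0.0341
grasp_force: 60.0
```

Run:
```python
from h import *
go(.5736,.361,.023,0)
```

```text
units [ 0.001 -0.     0.321] phi -0.0017 tilt [ 0.001 -0.001 -1.   ] turn units -0.003 pos [0.574  0.3612 0.1194] t 28.65 F [-0.4 -0.8 -0.5] op 0.0341
```

Place it, rise, and back the arm off to get a clear final check.

Call:
apply_moves:
  targets:
    - [[0.001, 0, 0.12], [0, 0, 0], -1]
    - [[0, 0, 0.12], [0, 0, 0], -1]
    - [[0, 0, 0.065], [0, 0, 0], -1]
    - [[0, 0, 0.016], [0, 0, 0], -1]
    - [[0, 0, 0.004], [0, 0, 0], -1]
    - [[0, 0, 0], [0, 0, 0], 0]
    - [[0, 0, 0], [0, 0, 0], 0.2]
    - [[0, 0, 0], [0, 0, 0], 0.2]
    - [[0, 0, -0.12], [0, 0, 0], 0.2]
    - [[0, 0, -0.2], [0, 0, 0], 0.2]

```text
clock: 29.9
position: [0.573, 0.3605, 0.1173]
orientation: [0.001, 1.0, -0.002, -0.002]
wrist_force: [0.7, 0.3, 0.7]
opening: 0.0512
grasp_force: 0.0
```

Call:
apply_moves:
  targets:
    - [[0.12, 0, -0.15], [0, 0, 0], 0.2]
    - [[0.12, 0, -0.15], [0, 0, 0], 0.2]
    - [[0.12, 0, -0.15], [0, 0, 0], 0.2]
    - [[0.05, 0.18, 0], [0, 0, 0], 0.2]
    - [[0.05, 0.18, 0], [0, 0, 0], 0.2]
    - [[0.05, 0.18, 0], [0, 0, 0], 0.2]
    - [[0.05, 0.1, 0], [0, 0, 0], 0.2]
    - [[0, 0, 0], [0, 0, 0], 0.2]
    - [[0, 0, 0], [0, 0, 0], 0.2]

```text
clock: 31.02
position: [0.4063, 0.5534, 0.2535]
orientation: [0.001, 1.0, -0.0, -0.0]
wrist_force: [-1.1, 0.9, 0.4]
opening: 0.0511
grasp_force: 0.0
```

Run:
```python
from h import *
go(.4,.4,.3,0); blue("top")
im=save("top","pics/top9.png")
for k,v in caps(im).items():
    if k in("white","green","yellow","black"):
        for r in v: print(k,*r)
cv2.imwrite("pics/top9c.png",cv2.resize(im[150:300,160:360,::-1],(800,600),interpolation=cv2.INTER_CUBIC))
a=cv2.imread("pics/top0.png").astype(int)[190:230,335:455]
print(cv2.absdiff(cv2.imread("pics/top9.png")[190:290,335:455],cv2.imread("pics/top3.png")[190:290,335:455]).max())
```

```text
units [ 0.021 -0.512 -0.155] phi -0.0011 tilt [ 0. -0. -1.] turn units -0.002 pos [0.4063 0.5534 0.2535] t 31.025 F [-1.1  0.9  0.4] op 0.0511
top blue [348. 260.] 5.4 [ 0.4665 -0.119 ]
top blue [269. 224.] 5.4 [0.5754 0.1316]
top blue [235. 224.] 5.4 [0.5746 0.2417]
top blue [196. 223.] 5.5 [0.5743 0.3629]
green [264.6, 163.6] 67 [10, 10] [0.77, 0.1511]
green [316.5, 258.6] 64 [10, 10] [0.4684, -0.0204]
yellow [395.0, 261.9] 36 [5, 23] [0.4601, -0.2621]
yellow [412.4, 264.8] 42 [5, 23] [0.4524, -0.3155]
yellow [404.9, 263.4] 34 [4, 12] [0.456, -0.2924]
13
```

View pics/top9c.png

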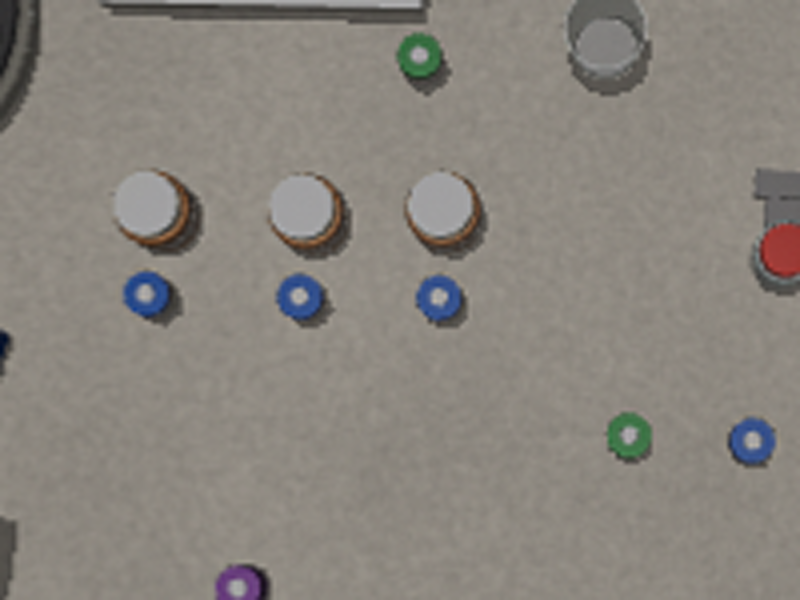

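The crop shows blue vials at (148,294), (300,297) and (440,298), square in front of the ambers at (150,205), (303,209) and (442,206). By measurement the gaps are about 18–23 mm and the sideways error is under 5 mm. The stand and regulator area hasn't changed since the jar was placed, so I'm handing in.

```bash
python3 -c "
from plant import *
print(sign_off())"
```

```text
the job is handed in; nothing more can be done
None
```

I handed the job in with everything in place by my last camera check: the knob at the red mark with the guard home over it, the jar about 1.5 mm from midway in the wash stand, and a blue vial in front of each of the three amber bottles. The sign-off gave no verdict.

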